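Index the sample-cup swivel arm one hole towards the tube rack

ROBOT

A 6-joint arm with a two-finger parallel gripper is mounted at the origin on a cart in front of the work surface, level with it; the furniture and walls round the work are solid. World frame = base frame: x ahead of the robot, y to its left, z up, the work surface at z = 0. Lengths are in mm, angles in rad, forces in N, time in s.
With the tool pointing down it reaches from about 350 to 975 mm from the base axis. Payload 7.1 kg.
Tool frame: the origin (TCP) lies at the very end of the fingers, on their centre line; the grasp point (between the pads) lies 19 mm behind it; z points along the fingers, y is the direction in which the jaws open and shut (so a half turn about z gives the same grasp; the last joint's range is limited). The gripper opens to 88 mm and grips with 3 to 60 N. Pads are 20 mm wide; open, the fingers measure 115 mm over their backs; the gripper's body (75 mm by 178 mm) begins 61 mm behind the grasp point.
Start: joints at [1.178, 0.423, 1.63, -0, 1.089, -0.019], TCP at [228.19, 581.837, 222.675] pointing down, gripper open.
Joint ranges: [-3, 3], [-0.9, 2.11], [0.09, 2.58], [-1.31, 4.45], [0.11, 2.69], [-2.54, 2.54]. Speed limits (rad/s): [2.39, 2.39, 3.01, 3.14, 3.14, 3.14].

INTERFACE

Orientations are given as a rotation vector (axis times angle).
In Python, from workcell import monitor, vision, order, find_in, regions_of, place_of gives the robot as it stands. The module is installed in compiled form; this text tells all that it offers.
- The arm moves only by the tool carry_out, never from a script. Its argument "targets" is a list of rows, each a list of 3 entries, a list of its own where there are three numbers: the turn, a rotation vector about the world's x, y, z in degrees, then the shift along the world's x, y, z in mm, then the finger opening in mm, from 0 to 87.8. In form: [[[rx, ry, rz], [x, y, z], hand], ...]. A call has 1 to 10 rows; each row is the pose to reach, as a shift and turn from the pose commanded when the call began; what a row does not reach only later rows make up. A row lasts 1/12 s, in which the tool goes at most 41.7 mm and 7.16 degrees, less where a joint would pass 70% of its speed; a pose out of reach is approached as far as the arm can. A call with a gripper value outside its range is refused whole. The fingers move at their own pace and stop on an object; the grip force is fixed at half the most. Time passes only in rows, so rows that repeat a pose let the fingers close. It gives the time, the measured TCP pose, the force and the opening at its end, in the units of the state.
- monitor.get_obs(): the state, without advancing time (a new reading comes with each control period).
- vision.get_image(name): name is "side" or "top" or "wrist"; returns the picture (400x640x3 uint8, red, green, blue); there is no depth.
- vision.camera_model(name): a dict with "K" (3x3 intrinsics, pixels), "rvec" (rotation vector, rad) and "tvec" (3), from world to camera coordinates, as OpenCV has them. Camera axes: x right, y down, z forward; pixel columns grow to the right and rows downward; lengths in mm; the calibration is good to about 2 mm. A picture is of the moment at which its call begins: read the wrist's pose just before it. camera_model takes no time and is no camera call; for the wrist camera it gives the pose at the moment of the call.
- order.close_job(): hands the job in, once; it reports no verdict.
Trained networks look in the newest picture that a camera, given by its name, has taken for a name from the list of things; names that differ only in an ending like _2 or _b are one class to them, and where a whole thing is asked for, a point or a joint stands for the part that bears it (a point fixed in the world has none). Each returns a list of dicts, best first, with "confidence" (0 to 1); they miss things now and then, are a little off and sometimes report something else, mostly with a low value. They report only what shows in the picture. A call takes as long as a camera call. They do not tell look-alikes from the thing itself.
- find_in(query, camera): "point" ([x, y, z] in mm, in the coordinates of the camera as it stood for that picture, good to about 4 mm: the middle of the surface that is visible of it).
- regions_of(query, camera): "mask" (400x640 bool, what is visible of it).
- place_of(query, camera): "point" ([x, y, z] in mm, in the coordinates of the camera as it stood for that picture, good to about 4 mm: a listed point, or the origin of a listed thing).
The state is a dict: "t": time; "qpos": joint angles; "qvel": joint speeds; "joint_torque": joint torques, N m; "ee_pos": TCP position; "orientation": TCP orientation; "ft_force": force on the tool from outside, world axes, zero at the start; "moment": the same for the moment, N m; "width": finger opening in mm.
Only numpy, scipy, OpenCV 4.12 (cv2) and the standard library are available. Lean on these libraries where they do the work, as an engineer would, in place of code of your own. Each camera call takes 0.05 s, during which the arm holds its last target.

TASK

Bring the sample cup one stop nearer to the tube rack: hook a fingertip under the pull ring of the swivel arm's spring pin, lift the pin out of its hole, swing the arm one hole towards the side of the table where the tube rack stands, and let the pin drop fully home in that hole. The ring is only hooked and pushed, never pinched; the cup rides along untouched in its holder, and everything else on the table stays where it is.

Things in the scene. Friction and masses are not known exactly. Their poses are not given: they have to be found in the camera images.
- pivot (a point): Vertical swing axis of the white swivel arm, 30 mm above the table, level with the top of the aluminium index plate. Fixed stand: grey foot 205 x 200 mm, from 50 mm behind the axis to 155 mm ahead. The plate has five 14 mm holes 130 mm from the axis, 20 degrees (45 mm) apart. Within 100 mm of the axis all is below 55 mm. Its x axis points at the middle hole, where the pin starts.
- hole_left (a point): Mouth of the hole one place to the left (counter-clockwise from above) of the middle hole, on the index plate's top face.
- hole_right (a point): Mouth of the hole one place to the right (clockwise from above) of the middle hole, on the index plate's top face.
- swivel_arm (a joint): Angle of the swivel arm, rad, counter-clockwise from above positive: 0 in the middle hole (start, give or take the pin's play of 0.015), +0.349 in the hole to the left, -0.349 to the right, +-0.698 in the outer holes. The arm is 30 mm wide, its top 44 mm above the table. With the pin out it swings with 1 to 2 N at the ring and stays where it is left.
- index_pin (a joint): Lift of the spring index pin, m: 0 fully home in a hole, clear of the plate above 0.012, end stop at 0.024. A spring pulls it down with 3 N at 0, 5.5 N at the stop. The pin is 10 mm thick with a round tip: let go within 4 mm of a hole's middle it drops in and centres the arm; elsewhere it rides on the plate, at 0.012, until the arm is moved on over a hole.
- pull_ring: Upright steel pull ring on top of the pin, a rounded rectangle of 8 mm bar square to the arm: opening 64 mm wide, 50 mm high, corners 16 mm. Enter it from the pivot's side. Origin: middle of the top bar's underside, 127 mm above the table with the pin home; it rises with the pin. x along the arm away from the pivot, y along the bar, z up. Nothing stands within 45 mm beyond it.
- sample_cup: Loose specimen cup with white lid, 55 mm across, 72 mm high, standing in the cup-shaped holder on the arm (rim 78 mm above the table, little play), 222 mm from the pivot; lid top 110 mm above the table. Origin at the centre of its underside.
- rack_mid (a point): Centre of the wire tube rack, 136 x 71 x 74 mm, with three tubes rising to 93 mm; it stands about 0.4 m to the left or to the right of the robot's centre line, the teal wipes carton on the other side.
- carton_mid (a point): Centre of the teal wipes carton, 108 x 118 x 128 mm, a bystander.
- label_roll: Roll of labels lying on the table, 72 mm across, 30 mm high, a bystander; origin at the centre of its underside.
- dropper_bottle: Small brown dropper bottle, 33 mm across, 106 mm high, a bystander; origin at the centre of its underside.
Things that resemble listed ones, but are neither listed nor needed, are in the scene too. Leave any red look-alike of the part that bears rack_mid alone.

How it is judged:
By the outcome, as a careful person would: the job done as asked, in the order asked, and still so for the second after the job is handed in, with the robot touching nothing.
It also fails if it takes over 45 s, if anything falls off the work surface, if the arm or the gripper's body presses on something with over 40 N, if the wrist force passes 120 N, or if a joint passes its speed limit or range.

## Working session

There is one attempt and no reset: what is moved stays moved. The work goes in short steps, Python scripts to look and compute and a tool call to move; the robot and the scene stay as the last step left them, time stands still between calls to the robot, and variables do not carry over. Pictures are saved under pics/ and viewed, and the job is handed in when it is done.

Besides the shell and the picture viewer there is one more tool, called after "Request:" in YAML: its name, and indented under it one key for each argument. carry_out: Moves the arm, as the interface text tells. Its arguments: {"type":"object","properties":{"targets":{"type":"array","items":{"type":"array"}}},"required":["targets"]}

```bash
mkdir -p pics
cat > h.py <<'E'
import numpy as np, cv2
from workcell import monitor, vision, order, find_in, regions_of, place_of
def img(n,f):
    im=vision.get_image(n); cv2.imwrite('pics/'+f,im[:,:,::-1]); return im
def cam(n):
    c=vision.camera_model(n); return np.array(c['K'],float),cv2.Rodrigues(np.array(c['rvec'],float))[0],np.array(c['tvec'],float).ravel()
def w(n,p):
    K,R,t=cam(n); return R.T@(np.array(p)-t)
def px(n,P):
    K,R,t=cam(n); q=K@(R@np.array(P)+t); return q[:2]/q[2]
E
python3 - <<'E'
from h import *
o=monitor.get_obs()
for k in o: print(k,np.round(o[k],3))
for n in ['side','top']:
    img(n,n+'0.png')
    for q in ['pivot','hole_left','hole_right','pull_ring','sample_cup','rack_mid','carton_mid','label_roll','dropper_bottle']:
        print(n,q,[(np.round(w(n,d['point'])).tolist(),round(d['confidence'],2)) for d in place_of(q,n)[:3]])
img('wrist','wrist0.png')
E
```

```text
t 0.0
qpos [ 1.178  0.424  1.631 -0.     1.089 -0.019]
qvel [-0.001  0.001  0.    -0.001 -0.001  0.001]
joint_torque [-2.0000e-03 -5.4462e+01 -2.7368e+01  6.4000e-02  2.3000e-02 -0.0000e+00]
ee_pos [227.993 581.341 221.908]
orientation [-5.840e-01 -3.087e+00  2.000e-03]
ft_force [ 0.322 -0.526 -0.182]
moment [-0.021 -0.034 -0.038]
width 88.155
side pivot [([468.0, 28.0, 32.0], 0.63)]
side hole_left []
side hole_right [([589.0, -16.0, 29.0], 0.71)]
side pull_ring [([601.0, 24.0, 126.0], 0.65)]
side sample_cup [([692.0, 30.0, 40.0], 0.52)]
side rack_mid [([517.0, -234.0, 41.0], 0.9), ([529.0, -418.0, 36.0], 0.88), ([701.0, -500.0, 41.0], 0.55)]
side carton_mid [([497.0, 408.0, 65.0], 0.81)]
side label_roll [([378.0, -360.0, -1.0], 0.61)]
side dropper_bottle [([592.0, 67.0, 29.0], 0.74), ([352.0, 259.0, 4.0], 0.71)]
top pivot [([466.0, 29.0, 29.0], 0.75), ([584.0, -21.0, 27.0], 0.58)]
top hole_left [([586.0, 72.0, 27.0], 0.59)]
top hole_right [([587.0, -16.0, 30.0], 0.88)]
top pull_ring [([596.0, 25.0, 124.0], 0.67)]
top sample_cup [([686.0, 26.0, 38.0], 0.57)]
top rack_mid [([696.0, -498.0, 38.0], 0.87), ([528.0, -425.0, 34.0], 0.78), ([516.0, -232.0, 39.0], 0.58)]
top carton_mid [([498.0, 405.0, 63.0], 0.96)]
top label_roll [([379.0, -362.0, -4.0], 0.65)]
top dropper_bottle [([354.0, 259.0, -3.0], 0.66)]
```

View pics/side0.png

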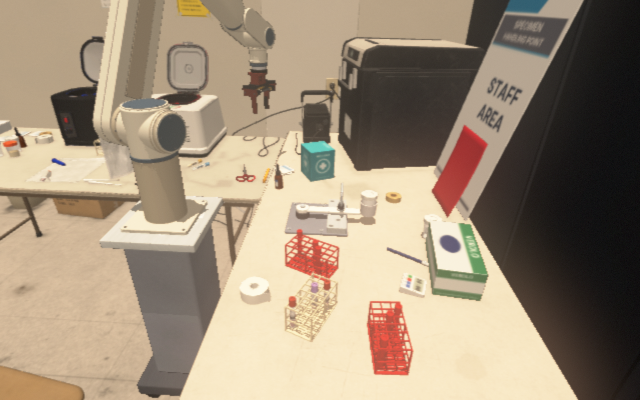

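View pics/top0.png

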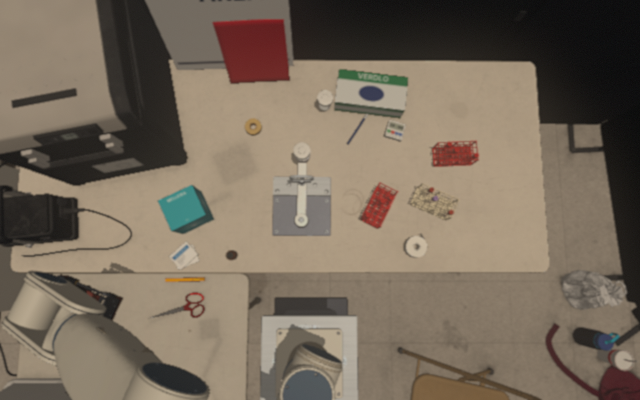

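View pics/wrist0.png

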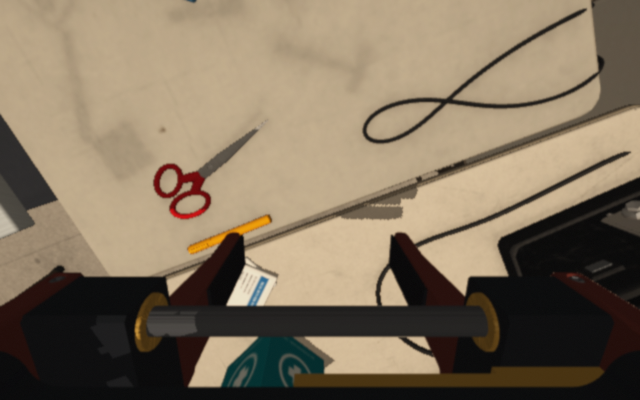

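The wire rack with mixed tubes is the real one. It is at about (528,-420), to the robot's right, with two red look-alikes near it; the carton is on the left. So the arm has to swing clockwise, to -0.349. The ring is at about (598,25,125) and the pivot at about (467,28). I'll work out the tool rotation for an entry pitched 45° down.

Run:
```python
from h import *
from scipy.spatial.transform import Rotation as R
o=monitor.get_obs(); R0=R.from_rotvec(o['orientation'])
print(R0.as_matrix().round(3))
for p in (30,45):
  z=np.array([np.sin(np.radians(p)),0,-np.cos(np.radians(p))]); y=np.array([0,1,0]); x=np.cross(y,z)
  T=R.from_matrix(np.c_[x,y,z]); print(p,(T*R0.inv()).as_rotvec(degrees=True))
```

```text
[[-0.931  0.365 -0.   ]
 [ 0.365  0.931 -0.   ]
 [ 0.    -0.    -1.   ]]
30 [ -5.60136704 -29.64768344  20.92058553]
45 [ -8.40301275 -44.46494691  20.29764328]
```

Request:
carry_out:
  targets:
    - [[0, 0, 4], [18, -36, 10], 12]
    - [[0, -4, 8], [36, -72, 20], 12]
    - [[-1, -8, 10], [54, -108, 30], 12]
    - [[-2, -12, 12], [72, -144, 40], 12]
    - [[-3, -16, 15], [90, -180, 50], 12]
    - [[-4, -20, 18], [108, -216, 60], 12]
    - [[-5, -24, 20], [126, -252, 60], 12]
    - [[-5.6, -29.6, 20.9], [144, -288, 60], 12]
    - [[-5.6, -29.6, 20.9], [162, -324, 60], 12]
    - [[-5.6, -29.6, 20.9], [180, -360, 60], 12]

```text
t: 1.88
ee_pos: [407.3, 220.3, 282.4]
orientation: [-0.004, 2.618, 0.0]
ft_force: [0.6, 1.1, -0.1]
width: 24.7
```

Request:
carry_out:
  targets:
    - [[0, -3, 0], [12, -38, 0], 12]
    - [[0, -6, 0], [24, -76, 0], 12]
    - [[0, -9, 0], [36, -114, -5], 12]
    - [[0, -12, 0], [48, -152, -10], 12]
    - [[0, -15, 0], [63, -192, -10], 12]
    - [[0, -15, 0], [63, -192, -10], 12]
    - [[0, -15, 0], [63, -192, -10], 12]

```text
t: 2.47
ee_pos: [470.3, 28.9, 277.0]
orientation: [0.013, 2.363, -0.01]
ft_force: [0.0, -0.6, 0.4]
width: 11.9
```

Run:
```python
from h import *
o=monitor.get_obs()
for k in ['t','qpos','ee_pos','orientation','width']: print(k,np.round(o[k],3))
img('wrist','wrist1.png')
n='wrist'
for q in ['pivot','hole_left','hole_right','pull_ring','sample_cup']:
        print(n,q,[(np.round(w(n,d['point'])).tolist(),round(d['confidence'],2)) for d in place_of(q,n)[:3]])
```

```text
t 2.467
qpos [ 0.08  -0.112  2.392 -0.671  0.109 -0.839]
ee_pos [470.273  28.884 277.022]
orientation [ 0.013  2.363 -0.01 ]
width 11.883
wrist pivot [([469.0, 35.0, 30.0], 0.91)]
wrist hole_left [([592.0, 78.0, 30.0], 0.76)]
wrist hole_right [([588.0, -11.0, 28.0], 0.76)]
wrist pull_ring [([596.0, 34.0, 123.0], 0.6)]
wrist sample_cup []
```

View pics/wrist1.png

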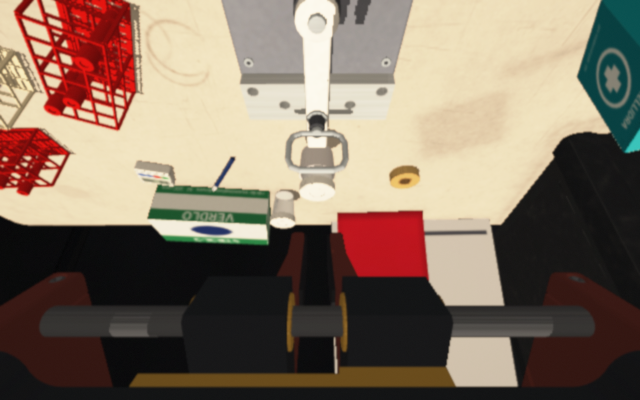

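```bash
cat >> h.py <<'E'
def ringpts(psi,piv,lift=0,r=130):
    c,s=np.cos(psi),np.sin(psi); P=[]
    u=np.array([c,s,0]); v=np.array([-s,c,0]); B=np.array([piv[0],piv[1],0])+r*u
    # centreline rounded rect
    W,H,rad=36,29,20
    for a0,cx,cz in((0,W-rad,H-rad),(90,-W+rad,H-rad),(180,-W+rad,-H+rad),(270,W-rad,-H+rad)):
        for a in np.radians(np.linspace(a0,a0+90,7)):
            P.append(B+v*(cx+rad*np.cos(a))+np.array([0,0,102+lift+cz+rad*np.sin(a)]))
    return np.array(P)
def overlay(n,f,psi,piv,lift=0,z=4,im=None,half=70):
    if im is None: im=vision.get_image(n)
    K,R,t=cam(n)
    pr=lambda P:(lambda q:q[:,:2]/q[:,2:])((np.atleast_2d(P)@R.T+t)@K.T)
    p=pr(ringpts(psi,piv,lift)); c=p.mean(0).astype(int)
    x0,y0=max(c[0]-half,0),max(c[1]-half,0)
    cr=cv2.resize(im[y0:y0+2*half,x0:x0+2*half,::-1],None,fx=z,fy=z,interpolation=cv2.INTER_CUBIC)
    S=lambda q:tuple(int(v) for v in ((q-[x0,y0])+.5)*z)
    for q in p: cv2.circle(cr,S(q),1,(0,0,255),-1)
    for k in range(-2,3):
        a=np.radians(20*k)+psi0(psi)
        q=pr([piv[0]+130*np.cos(a),piv[1]+130*np.sin(a),30])[0]; cv2.circle(cr,S(q),3,(0,255,0),1)
    cv2.circle(cr,S(pr([piv[0],piv[1],30])[0]),4,(255,0,0),1)
    cv2.imwrite('pics/'+f,cr)
def psi0(psi): return STAND
STAND=0.0
E
python3 - <<'E'
from h import *
overlay('wrist','ow1.png',0,(467,29),z=4)
overlay('top','ot1.png',0,(467,29),z=8,half=35)
overlay('side','os1.png',0,(467,29),z=8,half=35)
a=[cv2.imread('pics/'+f) for f in('ow1.png','ot1.png')]
cv2.imwrite('pics/o1.png',cv2.resize(np.hstack([x[:560,:560] for x in a]),None,fx=.7,fy=.7))
E
```

```text
(no output)
```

View pics/ow1.png

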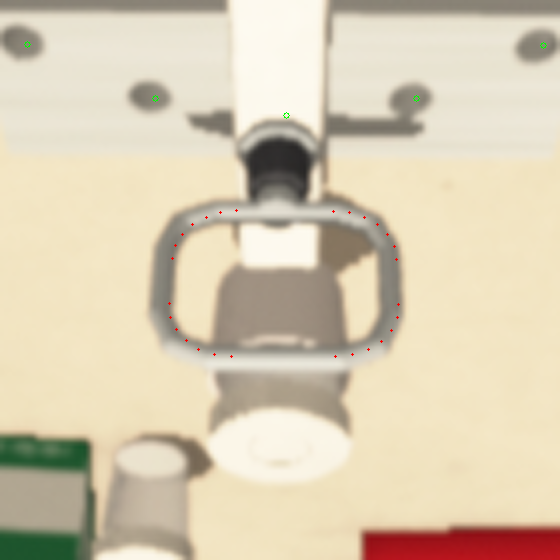

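View pics/ot1.png

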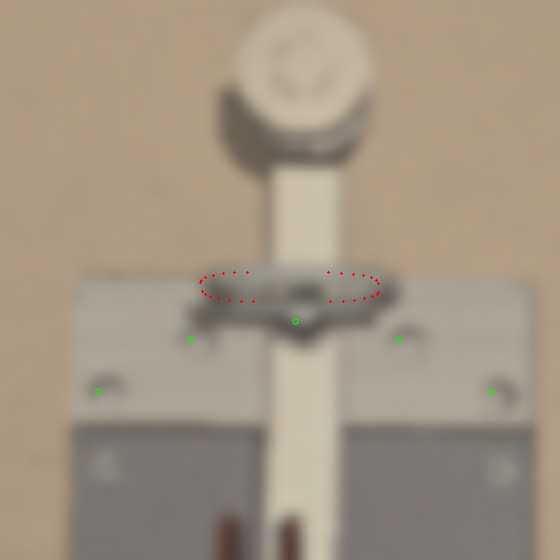

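View pics/os1.png

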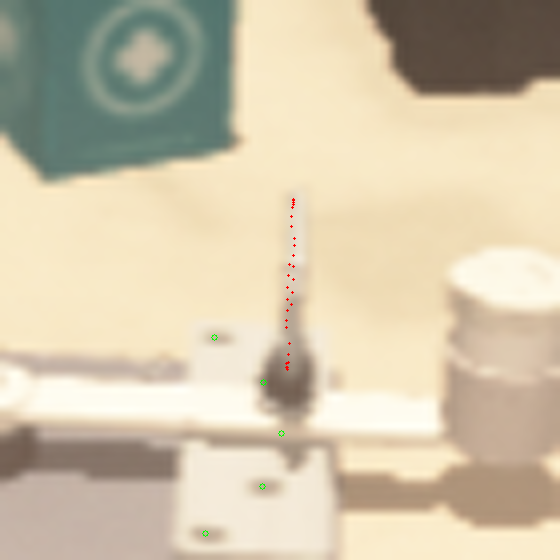

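The ring and hole overlays agree in the wrist and top views: ring at about (598,26), pivot at about (468,27.5), stand yaw about 0. Joint 5 is already at its lower limit at 45°, so I'll enter steeper, about 66° below horizontal.

Request:
carry_out:
  targets:
    - [[0, 5, 0], [12, 0, 0], 12]
    - [[0, 10, 0], [24, -1, -5], 12]
    - [[0, 15, 0], [36, -2, -15], 12]
    - [[0, 21, 0], [48, -2, -25], 12]
    - [[0, 21, 0], [60, -2, -35], 12]
    - [[0, 21, 0], [60, -2, -35], 12]
    - [[0, 21, 0], [60, -2, -35], 12]
    - [[0, 21, 0], [60, -2, -35], 12]

```text
t: 3.58
ee_pos: [528.9, 31.0, 241.4]
orientation: [0.001, 2.73, -0.008]
ft_force: [-0.3, 0.1, 0.4]
width: 12.3
```

Run:
```python
from h import *
from scipy.spatial.transform import Rotation as R
o=monitor.get_obs()
for k in ['t','qpos','ee_pos','orientation','ft_force']: print(k,np.round(o[k],3))
print(R.from_rotvec(o['orientation']).as_matrix().round(3))
img('wrist','wrist2.png')
```

```text
t 3.583
qpos [ 0.051  0.105  2.093 -0.051  0.534 -1.48 ]
ee_pos [528.908  31.021 241.422]
orientation [ 1.00e-03  2.73e+00 -8.00e-03]
ft_force [-0.321  0.093  0.351]
[[-0.917  0.002  0.4  ]
 [-0.001  1.    -0.005]
 [-0.4   -0.005 -0.917]]
```

View pics/wrist2.png

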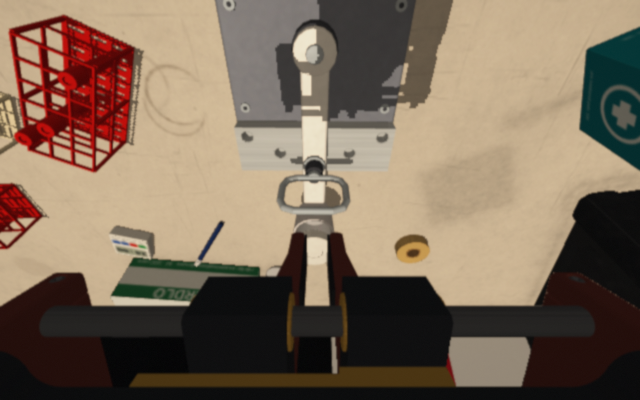

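Request:
carry_out:
  targets:
    - [[0, 0, 0], [10, -2, -24], 12]
    - [[0, 0, 0], [20, -4, -48], 12]
    - [[0, 0, 0], [30, -5, -71], 12]
    - [[0, 0, 0], [30, -5, -71], 12]
    - [[0, 0, 0], [30, -5, -71], 12]

```text
t: 4.05
ee_pos: [558.8, 25.7, 170.5]
orientation: [0.002, 2.732, -0.008]
ft_force: [-0.1, -0.2, 0.1]
width: 12.1
```

Run:
```python
from h import *
from scipy.spatial.transform import Rotation as R
o=monitor.get_obs()
for k in ['t','qpos','ee_pos','orientation','ft_force']: print(k,np.round(o[k],3))
overlay('wrist','ow2.png',0,(468,27),z=3,half=100)
img('side','side2.png')
```

```text
t 4.05
qpos [ 0.036  0.272  2.093 -0.055  0.367 -1.487]
ee_pos [558.758  25.71  170.549]
orientation [ 2.000e-03  2.732e+00 -8.000e-03]
ft_force [-0.137 -0.184  0.092]
```

View pics/ow2.png

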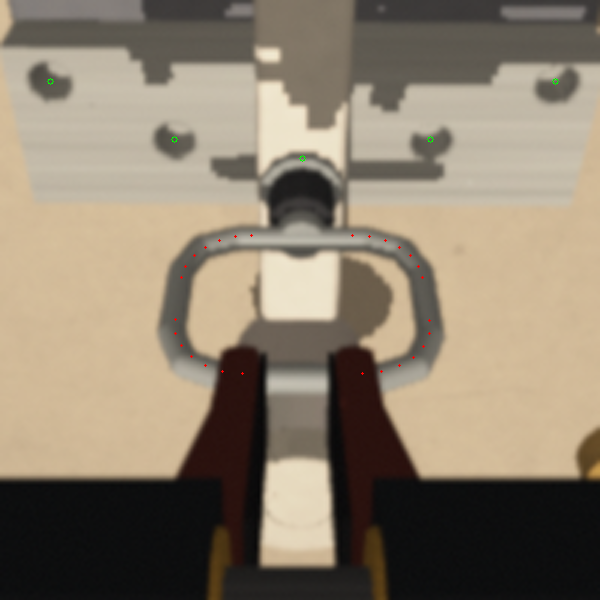

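View pics/side2.png

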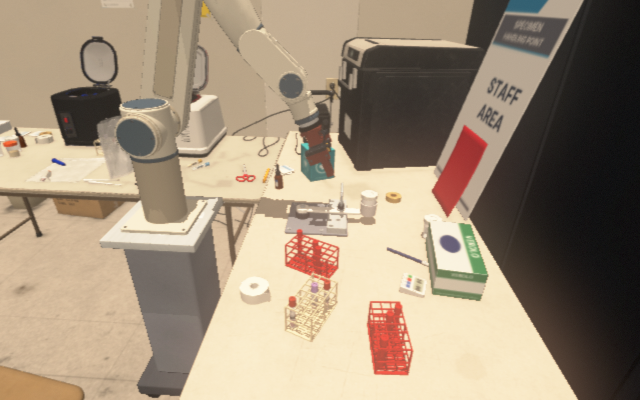

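The fingertips (pixel columns 220–377) are centred in the ring to about 1 mm, and the hole markers sit on the holes. I'll insert along the tool axis.

Request:
carry_out:
  targets:
    - [[0, 0, 0], [5, 0, -11.5], 12]
    - [[0, 0, 0], [10, 0, -23], 12]
    - [[0, 0, 0], [15, 0, -34.5], 12]
    - [[0, 0, 0], [20, 0, -46], 12]
    - [[0, 0, 0], [25, 0, -57], 12]
    - [[0, 0, 0], [29, 0, -66], 12]
    - [[0, 0, 0], [32, 0, -73], 12]
    - [[0, 0, 0], [32, 0, -73], 12]
    - [[0, 0, 0], [32, 0, -73], 12]

```text
t: 4.9
ee_pos: [592.3, 25.7, 98.6]
orientation: [0.002, 2.729, -0.007]
ft_force: [-0.8, 0.4, -0.0]
width: 11.8
```

Run:
```python
from h import *
o=monitor.get_obs()
for k in ['t','qpos','ee_pos','orientation','ft_force']: print(k,np.round(o[k],3))
overlay('wrist','ow3.png',0,(468,27),z=3,half=100)
overlay('side','os3.png',0,(468,27),z=8,half=35)
```

```text
t 4.9
qpos [ 0.033  0.45   2.06  -0.086  0.22  -1.456]
ee_pos [592.32   25.679  98.557]
orientation [ 2.000e-03  2.729e+00 -7.000e-03]
ft_force [-0.832  0.444 -0.004]
```

View pics/ow3.png

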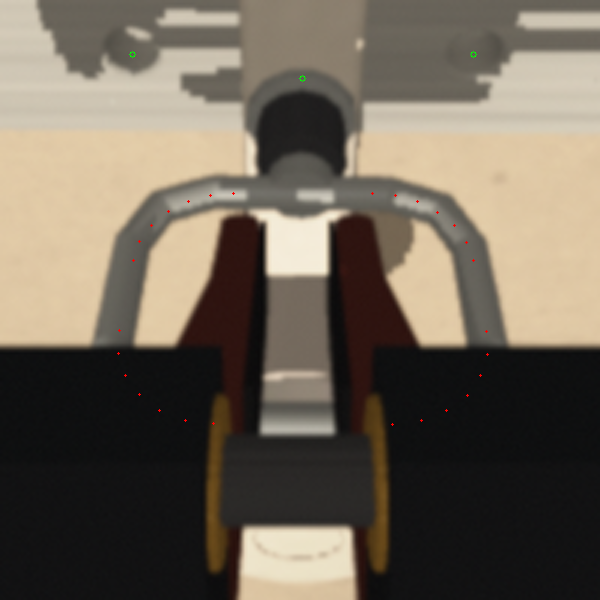

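View pics/os3.png

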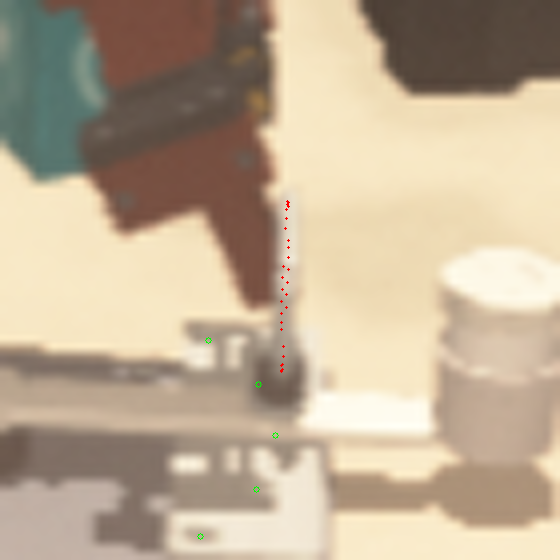

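Request:
carry_out:
  targets:
    - [[0, 0, 0], [1, 0, -5], 12]
    - [[0, 0, 0], [3, 0, -9], 12]
    - [[0, 0, 0], [6, 0, -9], 12]
    - [[0, 0, 0], [8.5, 0, -9], 12]
    - [[0, 0, 0], [8.5, 0, -9], 12]
    - [[0, 0, 0], [8.5, 0, -9], 12]

```text
t: 5.5
ee_pos: [599.5, 25.6, 88.3]
orientation: [0.002, 2.732, -0.008]
ft_force: [-4.8, -0.2, -0.5]
width: 12.3
```

Run:
```python
from h import *
o=monitor.get_obs()
for k in ['t','qpos','ee_pos','orientation','ft_force']: print(k,np.round(o[k],3))
overlay('side','os4.png',0,(470,27),z=8,half=35)
```

```text
t 5.5
qpos [ 0.032  0.478  2.045 -0.089  0.21  -1.454]
ee_pos [599.526  25.561  88.273]
orientation [ 2.000e-03  2.732e+00 -8.000e-03]
ft_force [-4.828 -0.211 -0.537]
```

View pics/os4.png

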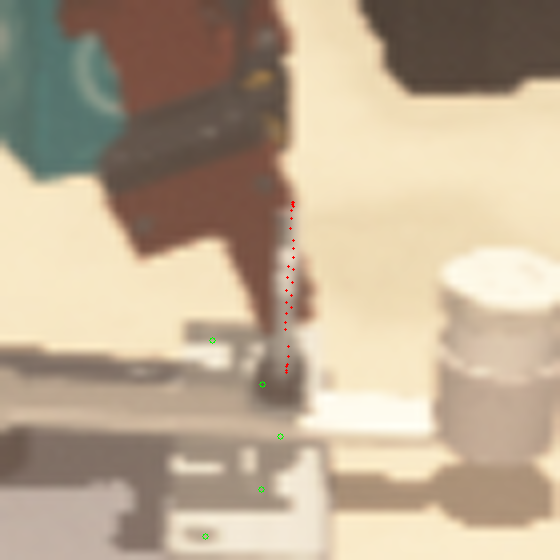

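The fingertip is through the ring, with its dark edge showing at (305,290) beyond it, and it touches the top bar at about 5 N. I'll lift in small steps.

Request:
carry_out:
  targets:
    - [[0, 0, 0], [0, 0, 3], 12]
    - [[0, 0, 0], [0, 0, 6], 12]
    - [[0, 0, 0], [0, 0, 9], 12]
    - [[0, 0, 0], [0, 0, 12], 12]
    - [[0, 0, 0], [0, 0, 12], 12]

```text
t: 5.97
ee_pos: [599.8, 25.6, 101.2]
orientation: [0.002, 2.731, -0.007]
ft_force: [-6.5, 0.0, -4.4]
width: 12.2
```

Run:
```python
from h import *
o=monitor.get_obs()
for k in ['t','qpos','ee_pos','orientation','ft_force','moment']: print(k,np.round(o[k],3))
overlay('side','os5.png',0,(470,27),z=8,half=35)
overlay('wrist','ow5.png',0,(470,27),z=3,half=100)
```

```text
t 5.967
qpos [ 0.032  0.453  2.042 -0.079  0.237 -1.464]
ee_pos [599.779  25.597 101.175]
orientation [ 2.000e-03  2.731e+00 -7.000e-03]
ft_force [-6.465  0.019 -4.43 ]
moment [ 0.071  1.265 -0.081]
```

View pics/os5.png

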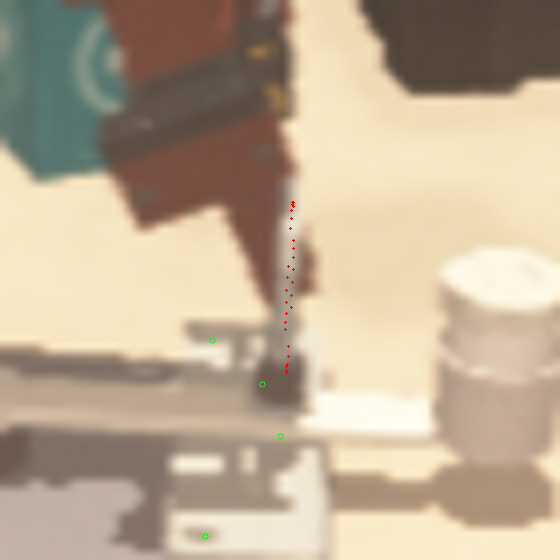

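View pics/ow5.png

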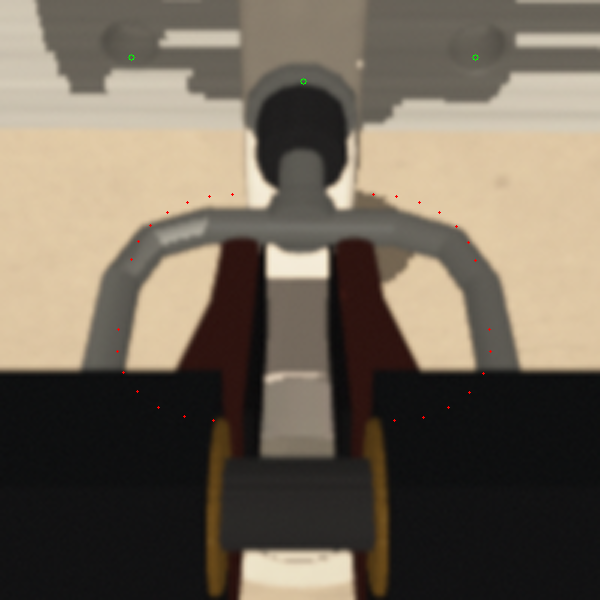

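Request:
carry_out:
  targets:
    - [[0, 0, 0], [0, 0, 3], 12]
    - [[0, 0, 0], [0, 0, 6], 12]
    - [[0, 0, 0], [0, 0, 8], 12]
    - [[0, 0, 0], [0, 0, 8], 12]

```text
t: 6.4
ee_pos: [599.8, 25.6, 109.2]
orientation: [0.002, 2.731, -0.007]
ft_force: [-4.8, 0.6, -5.7]
width: 12.0
```

Run:
```python
from h import *
o=monitor.get_obs()
for k in ['t','ee_pos','ft_force','moment']: print(k,np.round(o[k],3))
overlay('side','os6.png',0,(470,27),lift=18,z=8,half=35)
overlay('wrist','ow6.png',0,(470,27),lift=18,z=3,half=100)
```

```text
t 6.4
ee_pos [599.791  25.574 109.168]
ft_force [-4.821  0.584 -5.666]
moment [ 0.09   1.306 -0.147]
```

View pics/os6.png

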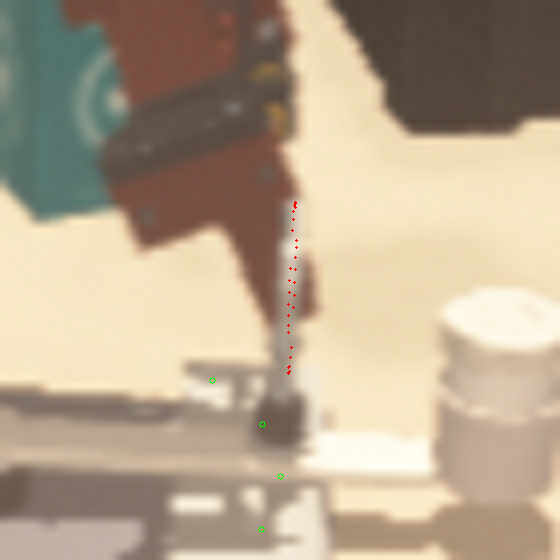

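View pics/ow6.png

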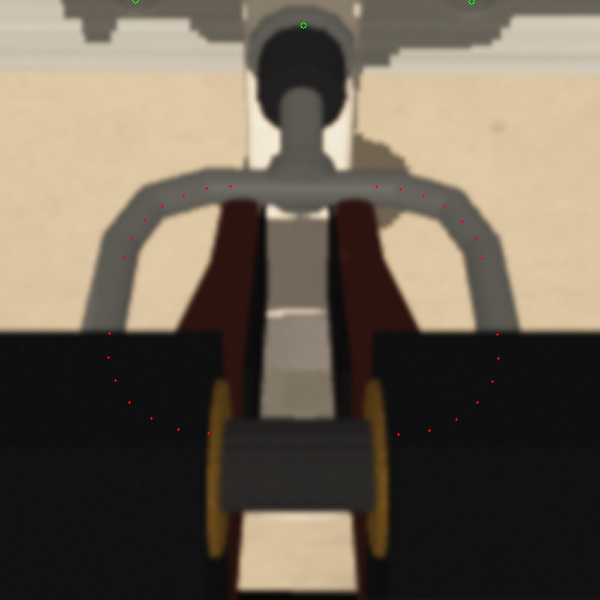

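A lift of 18 mm matches in both views, and about 5 N of spring load is consistent with it. Next is the swing of -20° about the pivot.

Request:
carry_out:
  targets:
    - [[0, 0, -2], [-0.1, -4.6, 0], 12]
    - [[0, 0, -4], [-0.4, -9.1, 0], 12]
    - [[0, 0, -6], [-0.9, -13.7, 0], 12]
    - [[0, 0, -8], [-1.5, -18.2, 0], 12]
    - [[0, 0, -10], [-2.2, -22.7, 0], 12]
    - [[0, 0, -10], [-2.2, -22.7, 0], 12]

```text
t: 7.0
ee_pos: [597.4, 2.7, 108.8]
orientation: [0.243, 2.722, -0.058]
ft_force: [-6.7, 1.5, -5.4]
width: 11.9
```

Run:
```python
from h import *
o=monitor.get_obs()
for k in ['t','qpos','ee_pos','orientation','ft_force','moment']: print(k,np.round(o[k],3))
overlay('side','os7.png',np.radians(-10),(470,27),lift=18,z=8,half=35)
overlay('wrist','ow7.png',np.radians(-10),(470,27),lift=18,z=3,half=100)
```

```text
t 7.0
qpos [ 0.03   0.438  2.039 -0.327  0.277 -1.065]
ee_pos [597.397   2.71  108.756]
orientation [ 0.243  2.722 -0.058]
ft_force [-6.715  1.504 -5.402]
moment [ 0.208  1.291 -0.122]
```

View pics/os7.png

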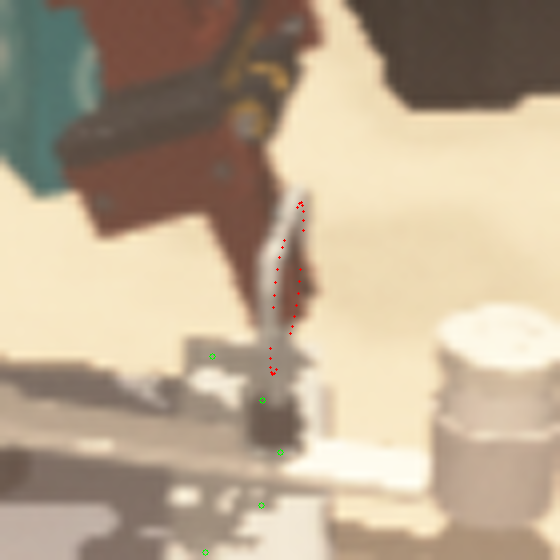

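View pics/ow7.png

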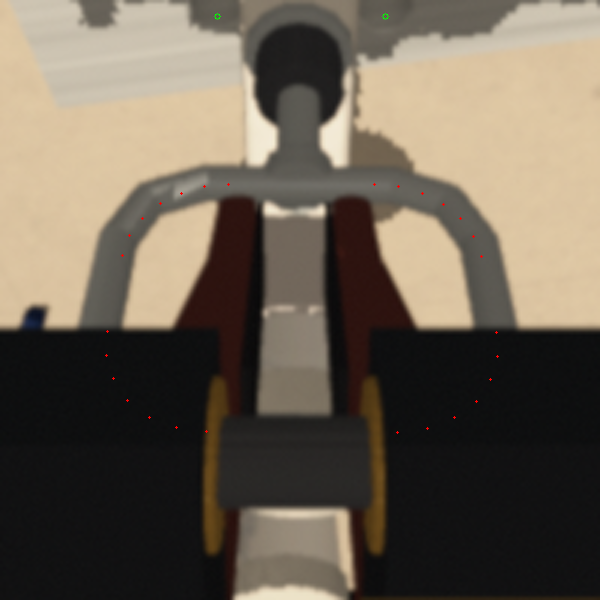

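The ring follows with no visible lag and the lift holds. Second half of the swing.

Request:
carry_out:
  targets:
    - [[0, 0, -2], [-0.9, -4.5, 0], 12]
    - [[0, 0, -4], [-2.0, -8.9, 0], 12]
    - [[0, 0, -6], [-3.3, -13.3, 0], 12]
    - [[0, 0, -8], [-4.6, -17.7, 0], 12]
    - [[0, 0, -10], [-6.2, -22.0, 0], 12]
    - [[0, 0, -10], [-6.2, -22.0, 0], 12]
    - [[0, 0, -10], [-6.2, -22.0, 0], 12]

```text
t: 7.68
ee_pos: [591.4, -19.0, 108.8]
orientation: [0.478, 2.694, -0.107]
ft_force: [-6.1, 2.1, -5.6]
width: 11.8
```

Run:
```python
from h import *
o=monitor.get_obs()
for k in ['t','qpos','ee_pos','orientation','ft_force','moment']: print(k,np.round(o[k],3))
overlay('top','ot8.png',np.radians(-20),(468,26),lift=18,z=8,half=35)
overlay('side','os8.png',np.radians(-20),(470,27),lift=18,z=8,half=35)
overlay('wrist','ow8.png',np.radians(-20),(470,27),lift=18,z=3,half=100)
```

```text
t 7.683
qpos [ 0.028  0.438  2.04  -0.509  0.319 -0.735]
ee_pos [591.354 -18.988 108.848]
orientation [ 0.478  2.694 -0.107]
ft_force [-6.119  2.102 -5.559]
moment [ 0.513  1.296 -0.094]
```

View pics/os8.png

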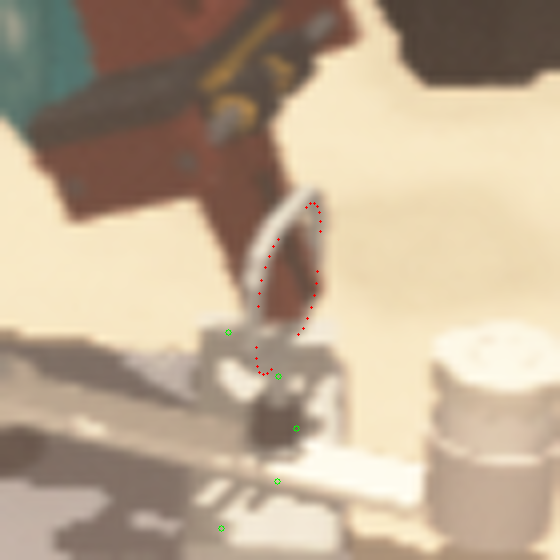

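View pics/ow8.png

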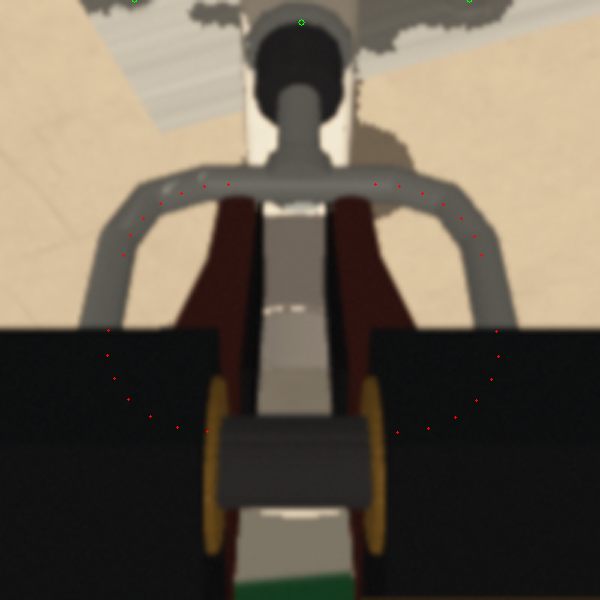

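View pics/ot8.png

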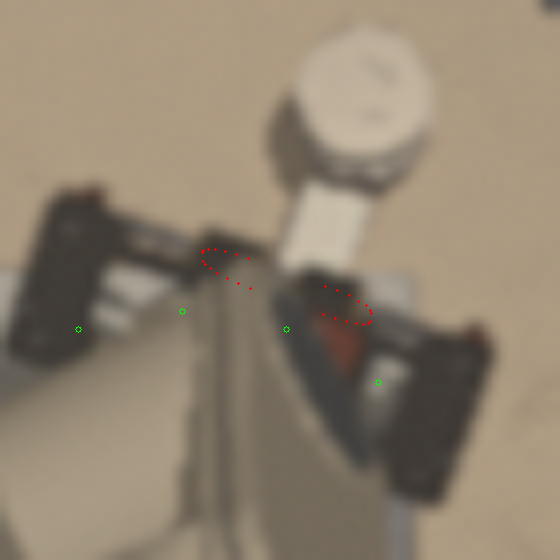

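The ring is at -20° to within about 1 mm (wrist overlay). I'll lower it and watch whether the pin follows below the plate level.

Request:
carry_out:
  targets:
    - [[0, 0, 0], [0, 0, -3], 12]
    - [[0, 0, 0], [0, 0, -6], 12]
    - [[0, 0, 0], [0, 0, -9], 12]
    - [[0, 0, 0], [0, 0, -12], 12]
    - [[0, 0, 0], [0, 0, -12], 12]

```text
t: 8.25
ee_pos: [591.4, -18.9, 96.5]
orientation: [0.478, 2.694, -0.107]
ft_force: [-6.7, 2.0, -4.6]
width: 12.4
```

Run:
```python
from h import *
o=monitor.get_obs()
for k in ['t','ee_pos','ft_force','moment']: print(k,np.round(o[k],3))
overlay('wrist','ow9.png',np.radians(-20),(470,27),lift=6,z=3,half=100)
```

```text
t 8.25
ee_pos [591.389 -18.947  96.533]
ft_force [-6.671  1.951 -4.615]
moment [ 0.38   1.237 -0.091]
```

View pics/ow9.png

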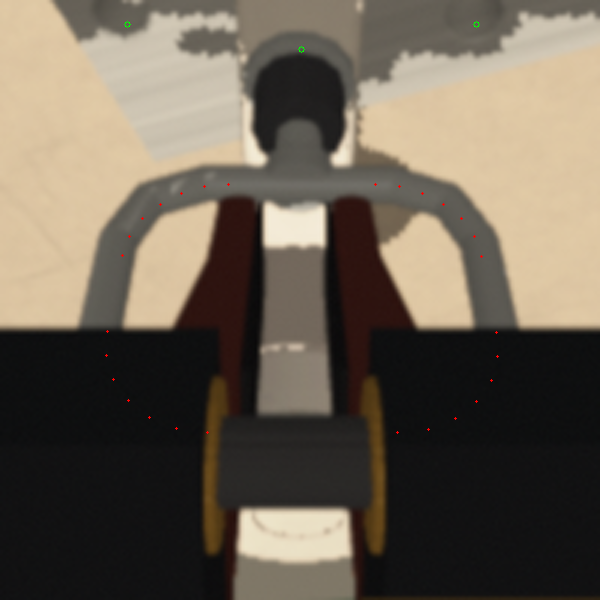

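The lift is about 6 mm and the spring still loads the finger, so the pin is in the hole. I'll lower fully, then back off along the arm towards the pivot.

Request:
carry_out:
  targets:
    - [[0, 0, 0], [0, 0, -3], 12]
    - [[0, 0, 0], [0, 0, -6], 12]
    - [[0, 0, 0], [0, 0, -8], 12]
    - [[0, 0, 0], [-2.5, 0.9, -8], 12]
    - [[0, 0, 0], [-5, 1.8, -8], 12]
    - [[0, 0, 0], [-7.5, 2.7, -8], 12]
    - [[0, 0, 0], [-7.5, 2.7, -8], 12]

```text
t: 8.88
ee_pos: [586.0, -16.1, 90.3]
orientation: [0.476, 2.69, -0.105]
ft_force: [0.4, 0.0, 1.1]
width: 12.0
```

Run:
```python
from h import *
o=monitor.get_obs()
for k in ['t','ee_pos','ft_force','moment']: print(k,np.round(o[k],3))
overlay('wrist','ow10.png',np.radians(-20),(470,27),lift=0,z=3,half=100)
overlay('side','os10.png',np.radians(-20),(470,27),lift=0,z=8,half=35)
```

```text
t 8.883
ee_pos [585.953 -16.086  90.29 ]
ft_force [0.358 0.043 1.063]
moment [ 0.029  0.147 -0.038]
```

View pics/ow10.png

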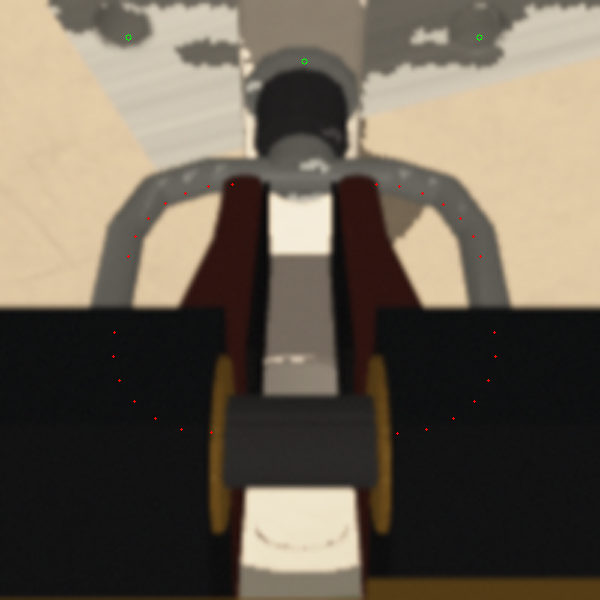

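View pics/os10.png

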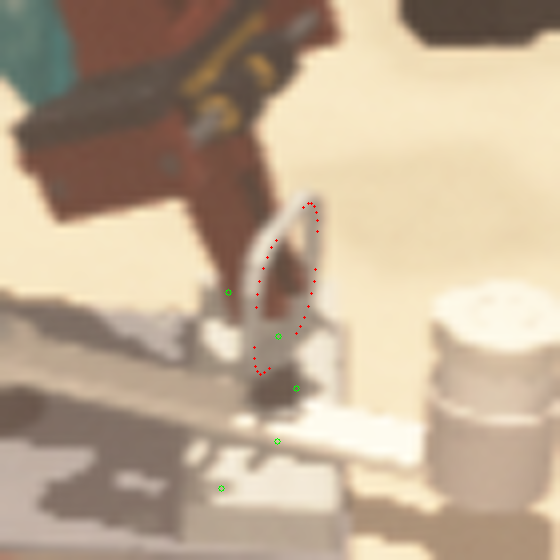

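The finger is unloaded and the ring is at the home height. I'll withdraw along the tool axis.

Request:
carry_out:
  targets:
    - [[0, 0, 0], [-4, 1.4, 9], 12]
    - [[0, 0, 0], [-8, 2.8, 18], 12]
    - [[0, 0, 0], [-12, 4.4, 28], 12]
    - [[0, 0, 0], [-17, 6.2, 40], 12]
    - [[0, 0, 0], [-25, 9, 60], 12]
    - [[0, 0, 0], [-38, 14, 85], 12]
    - [[0, 0, 0], [-55, 20, 115], 12]
    - [[0, 0, 0], [-70, 26, 145], 12]
    - [[0, 0, 0], [-70, 26, 145], 12]

```text
t: 9.73
ee_pos: [516.0, 10.5, 239.8]
orientation: [0.476, 2.684, -0.103]
ft_force: [1.0, 0.3, 0.3]
width: 12.3
```

Run:
```python
from h import *
o=monitor.get_obs()
for k in ['t','ee_pos','ft_force','moment']: print(k,np.round(o[k],3))
overlay('wrist','ow11.png',np.radians(-20),(469,27),lift=0,z=4,half=70)
overlay('side','os11.png',np.radians(-20),(469,27),lift=0,z=8,half=35)
img('side','side11.png')
```

```text
t 9.733
ee_pos [515.954  10.539 239.827]
ft_force [0.977 0.288 0.318]
moment [0.111 0.134 0.047]
```

View pics/ow11.png

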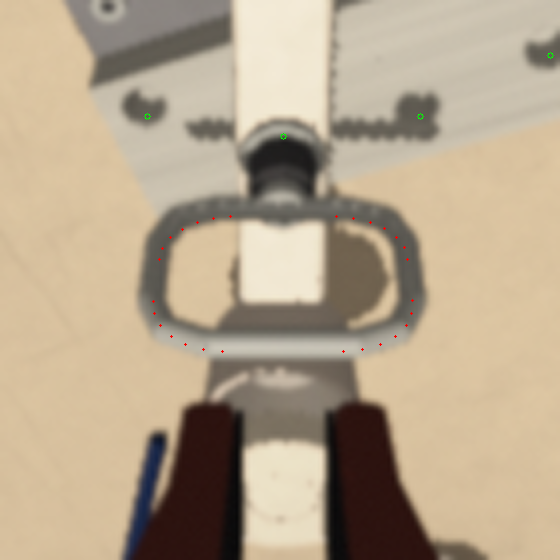

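View pics/os11.png

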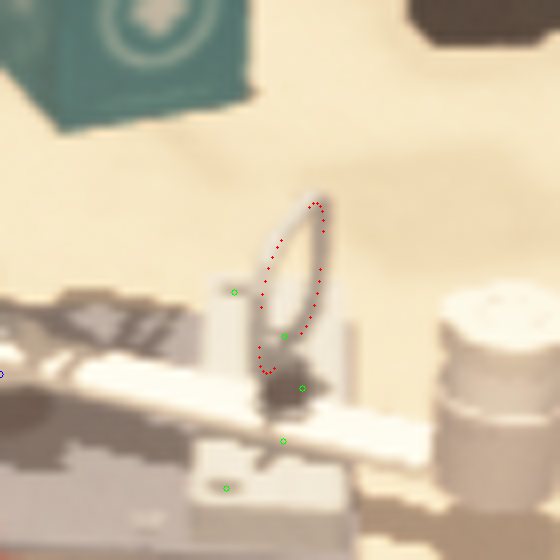

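View pics/side11.png

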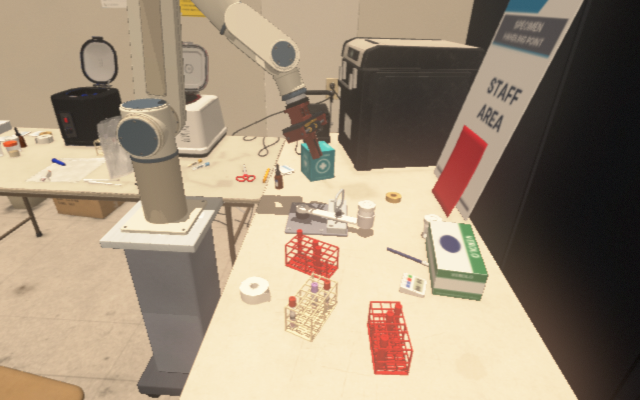

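Run:
```python
from h import *
for n in ['side','wrist']:
    vision.get_image(n)
    for q in ['pull_ring','pivot','sample_cup']:
        print(n,q,[(np.round(w(n,d['point'])).tolist(),round(d['confidence'],2)) for d in place_of(q,n)[:2]])
print(monitor.get_obs()['t'])
order.close_job()
```

```text
side pull_ring [([596.0, -19.0, 128.0], 0.41), ([532.0, -422.0, 35.0], 0.36)]
side pivot [([466.0, 28.0, 33.0], 0.85)]
side sample_cup [([679.0, -42.0, 37.0], 0.64), ([378.0, -360.0, 1.0], 0.58)]
wrist pull_ring [([587.0, -16.0, 126.0], 0.78)]
wrist pivot [([468.0, 31.0, 29.0], 0.66)]
wrist sample_cup [([672.0, -48.0, 40.0], 0.87)]
10.2833
the job is handed in; nothing more can be done
```

The sample cup is now one stop nearer the tube rack, with the index pin home in the hole to the right (-20°). I handed the job in at about 10.3 s.

**What I did:** I hooked the nearly closed fingertips under the pull ring from the pivot's side and lifted the pin about 18 mm. I then swung the arm 20° clockwise, towards the wire rack, and lowered the pin. The spring was still loading the fingers at about 6 mm lift, which is below the level where the pin would ride on the plate. I withdrew without pinching the ring. No wrist force I read went above about 10 N.

**Last checks:**
- **Ring:** found at (596,-19,128) by the side camera and (587,-16,126) by the wrist camera. The home height is 127 mm. The side overlay of the ring at home height matched the picture.
- **Cup:** found at about (675,-45), standing upright in its holder.
- **Bystanders:** the last side picture showed nothing else visibly moved. I did not measure the bystanders again.

**Disagreements:** the two cameras' ring positions differ by about 9 mm in x. The wrist overlay was off by about 2 pixels, towards a lower ring or one nearer the pivot. One low-confidence ring report was really the tube rack.

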